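# Sweep the glass offcuts into the scrap catch

## Robot

A 6-joint arm with a two-finger parallel gripper is mounted at the origin on the work surface. World frame = base frame: x ahead of the robot, y to its left, z up, the work surface at z = 0. Lengths are in m, angles in rad, forces in N, time in s.
With the tool pointing down it reaches from about 0.25 to 0.775 m from the base axis. Payload 4 kg.
Tool frame: the origin (TCP) lies midway between the tips of the shut fingers; the grasp point (between the pads) lies 19 mm behind it; z points along the fingers, y is the direction in which the jaws open and shut (so a half turn about z gives the same grasp; the last joint's range is limited). The gripper opens to 85 mm and grips with 20 to 120 N. Pads are 22 mm wide; open, the fingers measure 114 mm over their backs; the gripper's body (76 mm by 85 mm) begins 54 mm behind the grasp point. The pads swing forward as they close: fully open they stand 13 mm farther back than shut.
Start: joints at [-0.103, 0.087, 1.371, -0, 1.684, -0.103], TCP at [0.55, -0, 0.231] pointing down, gripper open.
Joint ranges: [-3.1, 3.1], [-0.76, 2.03], [0.27, 2.55], [-1.08, 4.22], [0.17, 2.65], [-2.57, 2.57]. Speed limits (rad/s): [2.79, 2.79, 3.14, 3.14, 3.14, 3.14].

## Interface

Orientations are given as a unit quaternion [x, y, z, w].
In Python, from station import status, optics, arm gives the robot as it stands.
- The arm moves only by the tool servo_tool, never from a script. Its argument "plan" is a list that holds one entry, the list of rows, each a list of 7 numbers: the shift along the tool's x, y, z normalised to -1 to 1, where 1 is 3 cm, then the turn, a rotation vector about the tool's x, y, z normalised to -1 to 1, where 1 is 0.1 rad, then the closure, from -1 (fully open) to 1 (shut). A call has 1 to 12 rows; each row shifts and turns the commanded pose from where the row before left it, along the tool's axes as they then stand; what a row does not reach is not made up. A row lasts 1/10 s, in which the tool goes at most 50 mm and 8.59 degrees, less where a joint would pass 70% of its speed; a pose out of reach is approached as far as the arm can. A call with a number of a shift or a turn outside -1 to 1 is refused whole. A call with a gripper value outside its range is refused whole. The fingers move at their own pace and stop on an object; "squeeze" is the grip in N (left out, the last holds). Time passes only in rows, so rows that do not move let the fingers close. It gives the time, the measured TCP pose, the force and the opening at its end, in the units of the state.
- status.state(): the state, without advancing time (a new reading comes with each control period).
- optics.snapshot(name): name is "scene" or "side" or "wrist"; returns the picture (420x560x3 uint8, red, green, blue); there is no depth.
- optics.calibration(name): a dict with "camera_matrix" (3x3 intrinsics, pixels), "k1" (the pictures are not rectified: a ray, as slopes to the right and down, at radius r is drawn at 1 + k1 r^2 times it, then the intrinsics apply), "rvec" (rotation vector, rad) and "tvec" (3), from world to camera coordinates, as OpenCV has them. Camera axes: x right, y down, z forward; pixel columns grow to the right and rows downward; lengths in m; the calibration is good to about 2 mm. A picture is of the moment at which its call begins: read the wrist's pose just before it. calibration takes no time and is no camera call; for the wrist camera it gives the pose at the moment of the call.
- arm.sign_off(): hands the job in, once; it reports no verdict.
The state is a dict: "clock": time; "qpos": joint angles; "joint_velocities": joint speeds; "joint_torque": joint torques, N m; "ee_pos": TCP position; "ee_rot": TCP orientation; "wrist_force": force on the tool from outside, world axes, zero at the start; "torque": the same for the moment, N m; "opening": opening from 0.0 (shut) to 1.0 (fully open).
Only numpy, scipy, OpenCV 4.12 (cv2) and the standard library are available. Lean on these libraries where they do the work, as an engineer would, in place of code of your own. Each camera call takes 0.05 s, during which the arm holds its last target.

## Task

Clear the glazing bench: with the fingertips, sweep the three angular glass offcuts across the bench into the low wooden three-sided scrap catch, so that each lies flat and wholly past the catch's mouth. Keep them sliding on the bench: do not pick up or carry any of them. Leave the round glass disc and everything else on the bench where it is.

Things in the scene. Friction and masses are not known exactly. Their poses are not given: they have to be found in the camera images.
- catch: Scrap catch fixed to the bench: three wooden battens 22 mm tall, 18 mm thick, no floor plate or sill, open above and at the mouth. Origin: on the bench, middle of the mouth; x points from the mouth into the catch, y to its left, z up. Inside width 280 mm at the mouth (x = 0, front ends of the side battens), narrowing evenly to 200 mm at the back batten's inner face, x = 100 mm.
- offcut_tri: Scrap glass offcut, a sharp triangle with sides of about 43, 46 and 47 mm, 12 mm thick, lying flat and loose on the bench; opaque blue-grey glass, about 30 g. Origin: centroid of its underside (on the bench); its corners lie up to 27 mm from there, its edges at least 12 mm. z up.
- offcut_quad: Scrap glass offcut, an uneven four-sided piece about 44 x 30 mm, 12 mm thick, lying flat and loose on the bench; same glass, about 30 g. Origin: centroid of its underside; corners up to 26 mm from there, edges at least 12 mm. z up.
- offcut_five: Scrap glass offcut, an uneven five-sided piece about 42 x 34 mm, 12 mm thick, lying flat and loose on the bench; same glass, about 35 g. Origin: centroid of its underside; corners up to 23 mm from there, edges at least 13 mm. z up.
- roundel: Finished round glass disc, 44 mm across, 12 mm thick, of the same glass, lying loose among the offcuts; it stays where it is. Origin: centre of its underside. z up.
- block: Loose wooden setting block, 50 x 25 x 25 mm, beside the catch's mouth; stays. Origin: centre of its underside, x along its length.
- came: Loose stub of lead came (H section), 70 x 12 x 12 mm, beside the catch's mouth; stays. Origin: centre of its underside, x along its length.
- hammer: Hammer lying on the right-hand side of the bench; stays. Origin: on its underside, x along the handle towards the head.
- jar: Closed glass jar, 60 mm across, 85 mm tall, on the left-hand side; stays. Origin: centre of its underside.
- reel: Solder reel lying flat, 70 mm across, 30 mm tall, with a 26 mm bore, on the left-hand side; stays. Origin: centre of its underside.
- brush: Brush lying on the right-hand side; stays. Origin: on its underside, x along the handle.

How it is judged:
At the end, for the whole second after the job is handed in: All three offcuts lie flat on the bench and at rest inside the catch, each with its centroid at least 20 mm past the mouth line; the disc and all other loose things are within 20 mm of where they started. No offcut was ever lifted 12 mm or more off the bench (x of offcut_tri in the frame of catch between 0.02 and 0.1 m and y of offcut_tri in the frame of catch between -0.13 and 0.13 m and height (world z) of each of offcut_tri, offcut_quad, offcut_five below 0.004 m and angle between each of offcut_tri, offcut_quad, offcut_five's own z axis and vertical below 0.15 rad and linear speed of each of offcut_tri, offcut_quad, offcut_five below 0.01 m/s and x of offcut_quad in the frame of catch between 0.02 and 0.1 m and y of offcut_quad in the frame of catch between -0.13 and 0.13 m and x of offcut_five in the frame of catch between 0.02 and 0.1 m and y of offcut_five in the frame of catch between -0.13 and 0.13 m and distance of each of roundel, block, came, hammer, jar, reel, brush from where it was at the start of the episode below 0.02 m); the robot touches nothing.
It fails at once if an offcut is lifted 12 mm or more off the bench (height (world z) of any of offcut_tri, offcut_quad, offcut_five above 0.012 m).
It fails at once if the round disc is moved by 20 mm or more (distance of roundel from where it was at the start of the episode above 0.02 m).
It fails at once if another loose thing is moved by 20 mm or more (distance of any of block, came, hammer, jar, reel, brush from where it was at the start of the episode above 0.02 m).
It also fails if it takes over 72 s, if anything falls off the work surface, if the arm or the gripper's body presses on something with over 40 N, if the wrist force passes 120 N, or if a joint passes its speed limit or range.

## Working session

There is one attempt and no reset: what is moved stays moved. The work goes in short steps, Python scripts to look and compute and a tool call to move; the robot and the scene stay as the last step left them, time stands still between calls to the robot, and variables do not carry over. Pictures are saved under pics/ and viewed, and the job is handed in when it is done.

Besides the shell and the picture viewer there is one more tool, called as name([rows], argument=value, ...), one row to a line, values as JSON. servo_tool: Moves the arm, as the interface text tells. Its arguments: {"type":"object","properties":{"plan":{"type":"array","items":{"type":"array","items":{"type":"array","items":{"type":"number","minimum":-1,"maximum":1}}}},"squeeze":{"type":"number"}},"required":["plan"]}

```bash
mkdir -p pics
cat > h.py <<'E'
import numpy as np,cv2,json
from station import status,optics,arm
def snap(n,f):
    c=optics.calibration(n); im=optics.snapshot(n); cv2.imwrite('pics/'+f+'.png',cv2.cvtColor(im,cv2.COLOR_RGB2BGR)); 
    np.savez('pics/'+f+'.npz',K=c['camera_matrix'],k1=c['k1'],r=c['rvec'],t=c['tvec']); return im
def cal(f):
    d=np.load('pics/'+f+'.npz'); return d['K'],float(d['k1']),d['r'].astype(float).ravel(),d['t'].astype(float).ravel()
def ray(f,uv):
    K,k1,r,t=cal(f); uv=np.array(uv,float).reshape(-1,1,2)
    n=cv2.undistortPoints(uv,np.array(K,float),np.array([k1,0,0,0,0.])).reshape(-1,2)
    R=cv2.Rodrigues(r)[0]; d=np.c_[n,np.ones(len(n))]@R; return -R.T@t,d
def onplane(f,uv,z):
    o,d=ray(f,uv); s=(z-o[2])/d[:,2]; return o+s[:,None]*d
def proj(f,P):
    K,k1,r,t=cal(f); return cv2.projectPoints(np.array(P,float).reshape(-1,1,3),r,t,np.array(K,float),np.array([k1,0,0,0,0.]))[0].reshape(-1,2)
def tri(f1,p1,f2,p2):
    o1,d1=ray(f1,[p1]);o2,d2=ray(f2,[p2]);d1=d1[0];d2=d2[0]
    s=np.linalg.lstsq(np.c_[d1,-d2],o2-o1,rcond=None)[0]
    a=o1+s[0]*d1;b=o2+s[1]*d2; return (a+b)/2,np.linalg.norm(a-b)
E
python3 - <<'E'
from h import *
print(status.state())
for n in('scene','side','wrist'):
    snap(n,n+'0'); K,k,r,t=cal(n+'0'); print(n,K[0,0],k,ray(n+'0',[[280,210]]))
E
```

```text
{'clock': 0.0, 'qpos': array([-1.03090527e-01,  8.80125696e-02,  1.37228389e+00,  1.67862751e-05,
        1.68359980e+00, -1.03115871e-01]), 'joint_velocities': array([ 0.00080229, -0.00057155, -0.00138953, -0.00110518, -0.00149321,
       -0.00076116]), 'joint_torque': array([ 4.64244640e-04, -3.51862407e+01, -3.13276148e+01,  2.58579206e-05,
        1.07225846e-02,  9.27783418e-06]), 'ee_pos': array([5.49498228e-01, 5.79491879e-05, 2.30092632e-01]), 'ee_rot': array([ 0.70709669,  0.70711593, -0.00071982, -0.0008992 ]), 'wrist_force': array([-0.17708832,  0.35556955,  0.50503929]), 'torque': array([-0.00488033,  0.05652215,  0.00095505]), 'opening': 1.0032317194606883}
scene 506.03198852249886 -0.13127510649135546 (array([1.31077919, 0.51867379, 0.89902096]), array([[-0.62654685, -0.41332365, -0.66101148]]))
side 412.45210851944904 -0.12727223798693124 (array([ 0.03171076, -0.59089307,  0.6378605 ]), array([[ 0.51939215,  0.60189644, -0.60673673]]))
wrist 375.97301778901806 0.03252219030043187 (array([0.55061532, 0.06866761, 0.37219129]), array([[-0.00318334, -0.26625905, -0.96389978]]))
```

View pics/scene0.png

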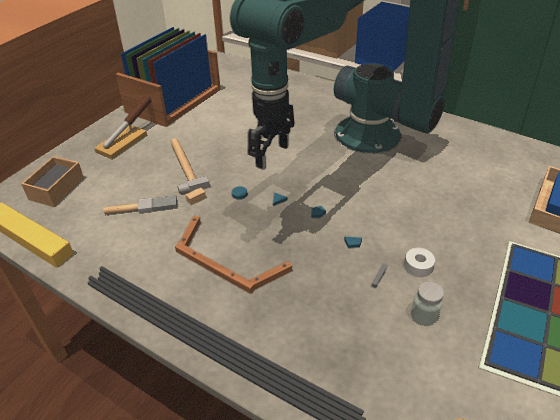

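View pics/side0.png

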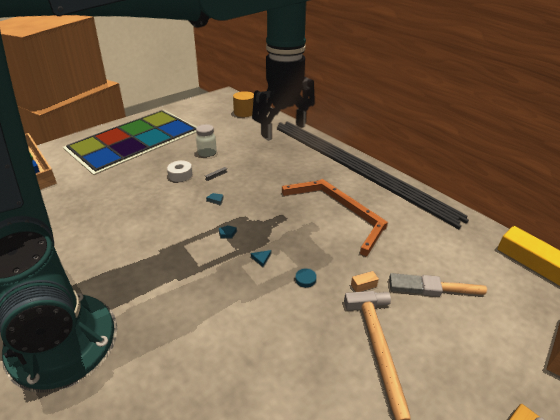

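View pics/wrist0.png

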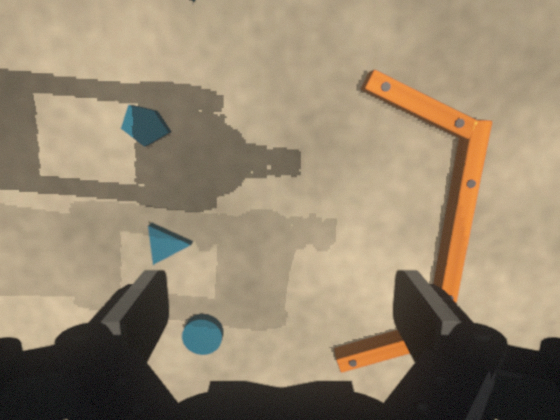

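The scene view shows the disc at (239,192), the triangle at (280,199), an offcut at (318,211) and another at (353,241). The catch is at about (180–290, 220–290), mouth towards the robot. The block is at (195,196) and the came at (380,275). Next I'll measure them.

```bash
cat >> h.py <<'E'
def blobs(f,lo=(80,70,30),hi=(108,255,200),amin=40,amax=5000):
    im=cv2.imread('pics/'+f+'.png'); h=cv2.cvtColor(im,cv2.COLOR_BGR2HSV)
    m=cv2.inRange(h,lo,hi); cs,_=cv2.findContours(m,cv2.RETR_EXTERNAL,cv2.CHAIN_APPROX_NONE)
    out=[]
    for c in cs:
        a=cv2.contourArea(c)
        if amin<a<amax:
            M=cv2.moments(c); out.append((np.array([M['m10']/a,M['m01']/a]),a,c))
    return out
E
python3 - <<'E'
from h import *
for f in('scene0','side0','wrist0'):
    im=cv2.imread(f'pics/{f}.png'); h=cv2.cvtColor(im,cv2.COLOR_BGR2HSV)
    for p in {'scene0':[(239,191),(318,210)],'side0':[(306,276),(228,231)],'wrist0':[(202,330),(150,125),(168,243)]}[f]: print(f,h[p[1],p[0]])
    for b in blobs(f):
        P=onplane(f,[b[0]],.008)[0]
        if .2<P[0]<.8 and abs(P[1])<.4:
            q=onplane(f,cv2.approxPolyDP(b[2],2.5,True).reshape(-1,2).astype(float),.012)
            print(b[0].round(1),b[1],P.round(4), q[:,:2].round(3).tolist())
E
```

```text
scene0 [ 97 120 113]
scene0 [ 98 120  68]
[352.9 241.4] 121.0 [0.4722 0.1802 0.008 ] [[0.472, 0.158], [0.498, 0.182], [0.482, 0.202], [0.455, 0.194]]
[317.9 211.4] 101.0 [0.4191 0.0507 0.008 ] [[0.408, 0.066], [0.401, 0.047], [0.419, 0.033], [0.447, 0.048], [0.436, 0.066]]
[278.6 198.3] 78.0 [ 0.4272 -0.0678  0.008 ] [[0.422, -0.086], [0.458, -0.063], [0.423, -0.046]]
[239.  192.3] 127.5 [ 0.4622 -0.1762  0.008 ] [[0.468, -0.196], [0.49, -0.173], [0.466, -0.15], [0.441, -0.177]]
side0 [ 96 152 106]
side0 [ 97 142  54]
[305.4 277.4] 278.5 [ 0.4622 -0.1759  0.008 ] [[0.464, -0.154], [0.453, -0.157], [0.436, -0.179], [0.45, -0.202], [0.468, -0.198], [0.484, -0.179]]
[260.7 256.6] 155.0 [ 0.4291 -0.0676  0.008 ] [[0.456, -0.068], [0.417, -0.048], [0.411, -0.056], [0.413, -0.093]]
[227.  231.4] 142.5 [0.4206 0.0499 0.008 ] [[0.442, 0.047], [0.41, 0.068], [0.396, 0.038], [0.414, 0.024]]
[215.1 196.9] 71.0 [0.476 0.186 0.008] [[0.456, 0.194], [0.473, 0.158], [0.492, 0.177], [0.479, 0.199]]
wrist0 [ 96 132 139]
wrist0 [96 96 90]
wrist0 [ 96 127 141]
[201.7 336. ] 1038.5 [ 0.4631 -0.1762  0.008 ] [[0.452, -0.155], [0.444, -0.169], [0.446, -0.186], [0.458, -0.195], [0.477, -0.191], [0.485, -0.176], [0.48, -0.159], [0.469, -0.153]]
[163.9 243.9] 727.0 [ 0.4301 -0.0682  0.008 ] [[0.418, -0.048], [0.419, -0.087], [0.456, -0.068]]
[143.2 124.8] 1103.0 [0.4207 0.0511 0.008 ] [[0.41, 0.067], [0.402, 0.048], [0.418, 0.035], [0.424, 0.034], [0.444, 0.045], [0.434, 0.063]]
```

Run:
```python
import cv2
a=cv2.imread('pics/scene0.png')[160:310,160:460]; cv2.imwrite('pics/s0c.png',cv2.resize(a,None,fx=2.6,fy=2.6,interpolation=cv2.INTER_CUBIC))
a=cv2.imread('pics/side0.png')[150:320,160:420]; cv2.imwrite('pics/d0c.png',cv2.resize(a,None,fx=3,fy=3,interpolation=cv2.INTER_CUBIC))
```

```text
(no output)
```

View pics/s0c.png

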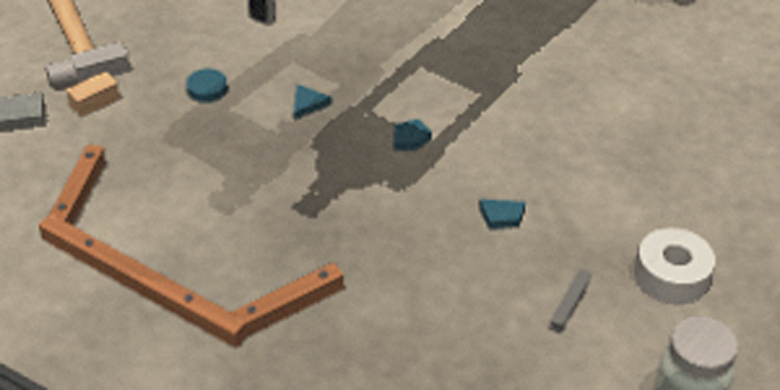

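View pics/d0c.png

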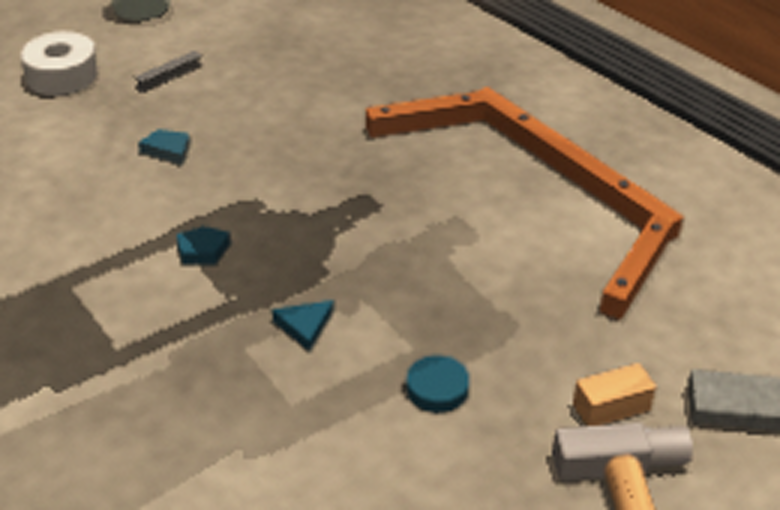

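Masks agree across views to about 3 mm: quad (0.474,0.182), five (0.420,0.050), tri (0.429,−0.068), disc (0.463,−0.176). Next: the catch, the block and came, and a height check.

Run:
```python
from h import *
for n,a,b,c in [('disc',(239,192.3),(305.4,277.4),(201.7,336)),('five',(317.9,211.4),(227,231.4),(143.2,124.8)),('quad',(352.9,241.4),(215.1,196.9),None)]:
    print(n,tri('scene0',a,'side0',b), tri('side0',b,'wrist0',c) if c else '')
lo,hi=(4,140,80),(16,255,255)
for f in('wrist0','scene0','side0'):
    im=cv2.imread(f'pics/{f}.png'); h=cv2.cvtColor(im,cv2.COLOR_BGR2HSV); m=cv2.inRange(h,lo,hi)
    cs,_=cv2.findContours(m,cv2.RETR_EXTERNAL,cv2.CHAIN_APPROX_NONE)
    for c in cs:
        if cv2.contourArea(c)>250:
            p=cv2.approxPolyDP(c,2.5,True).reshape(-1,2).astype(float); q=onplane(f,p,.022)
            if q[:,0].min()>.4 and q[:,0].max()<.9:
              print(f);[print('  ',a,b[:2].round(3)) for a,b in zip(p,q)]
s=lambda p:(160+p[0]/2.6,160+p[1]/2.6); d=lambda p:(160+p[0]/3,150+p[1]/3)
# screws/corners: outer back-left top corner, left front tip
print('BLcorner',tri('scene0',s((237,330)),'side0',d((488,90))))
print('screwBR-left',tri('scene0',s((323,275)),'side0',d((385,110))))
print('screw right',tri('scene0',s((90,156)),'side0',d((622,283))))
print('block scene',onplane('scene0',[s(p) for p in [(68,92),(105,76),(118,88),(82,105)]],.025).round(3)[:,:2].tolist())
print('block side',onplane('side0',[d(p) for p in [(574,385),(637,364),(654,380),(592,403)]],.025).round(3)[:,:2].tolist())
print('came scene',onplane('scene0',[s(p) for p in [(551,323),(581,272),(590,276),(562,328)]],.012).round(3)[:,:2].tolist())
print('came side',onplane('side0',[d(p) for p in [(135,80),(198,53),(202,60),(140,90)]],.012).round(3)[:,:2].tolist())
```

```text
disc (array([ 0.46223349, -0.17599682,  0.0080744 ]), np.float64(0.0002763855021203322)) (array([ 0.46271619, -0.17597445,  0.00788735]), np.float64(0.000947706976978827))
five (array([0.42002433, 0.05038922, 0.00834147]), np.float64(0.0014686175015397036)) (array([0.42074224, 0.0508262 , 0.0074596 ]), np.float64(0.0006065892595009792))
quad (array([0.47413274, 0.18160775, 0.01084626]), np.float64(0.0013561431971466093)) 
wrist0
   [409. 351.] [ 0.687 -0.184]
   [397. 331.] [ 0.673 -0.16 ]
   [371. 338.] [ 0.646 -0.169]
   [370. 342.] [ 0.645 -0.174]
   [368. 339.] [ 0.643 -0.17 ]
   [358. 342.] [ 0.633 -0.174]
   [356. 347.] [ 0.631 -0.18 ]
   [354. 343.] [ 0.628 -0.175]
   [350. 348.] [ 0.624 -0.181]
   [336. 349.] [ 0.609 -0.182]
   [341. 371.] [ 0.616 -0.21 ]
wrist0
   [374.  70.] [0.631 0.098]
   [366.  81.] [0.625 0.089]
   [366.  90.] [0.625 0.082]
   [458. 135.] [0.711 0.043]
   [464. 143.] [0.717 0.036]
   [459. 142.] [0.713 0.036]
   [463. 150.] [0.717 0.029]
   [457. 154.] [0.712 0.026]
   [460. 152.] [0.715 0.027]
   [461. 157.] [0.716 0.023]
   [457. 157.] [0.713 0.023]

[... 3299 characters left out ...]
3. 190.] [ 0.723 -0.003]
   [334. 187.] [0.735 0.005]
   [322. 179.] [0.738 0.054]
   [316. 183.] [0.712 0.05 ]
BLcorner (array([0.73541549, 0.05222269, 0.02102733]), np.float64(0.006023305308802049))
screwBR-left (array([0.64152543, 0.08411978, 0.0223747 ]), np.float64(0.0012842863561395917))
screw right (array([ 0.62707912, -0.19955887,  0.02162725]), np.float64(0.0026805491642364304))
block scene [[0.564, -0.28], [0.523, -0.263], [0.531, -0.238], [0.572, -0.253]]
block side [[0.52, -0.249], [0.568, -0.264], [0.566, -0.281], [0.517, -0.268]]
came scene [[0.578, 0.281], [0.508, 0.279], [0.509, 0.288], [0.578, 0.291]]
came side [[0.505, 0.282], [0.578, 0.284], [0.573, 0.271], [0.499, 0.264]]
```

servo_tool([
  [[-0.35,-0.86,0,0,0,0,0.6],[-0.35,-0.86,0,0,0,0,0.6],[-0.35,-0.86,0,0,0,0,0.6],[-0.35,-0.86,0,0,0,0,0.6],[-0.35,-0.86,0,0,0,0,0.6],[-0.35,-0.86,0,0,0,0,0.6],[0,0,0.3,0,0,1,0.6],[0,0,0.3,0,0,1,0.6],[0,0,0.3,0,0,1,0.6],[0,0,0.3,0,0,1,0.6],[0,0,0.3,0,0,1,0.6],[0,0,0.3,0,0,1,0.6]],
])

```text
clock: 1.35
ee_pos: [0.3949, -0.063, 0.1766]
ee_rot: [0.885, 0.465, -0.0, -0.0]
wrist_force: [-0.3, 0.4, 0.1]
opening: 0.199
```

servo_tool([
  [[0,0,0.3,0,0,1,0.6],[0,0,0.3,0,0,1,0.6],[0,0,0.3,0,0,1,0.6],[0,0,0.3,0,0,1,0.6],[0,0,0.3,0,0,1,0.6],[0,0,0.3,0,0,1,0.6],[0,0,0.3,0,0,1,0.6],[0,0,0.3,0,0,1,0.6],[0,0,0.3,0,0,1,0.6],[0,0,0.3,0,0,1,0.6],[0,0,0.3,0,0,1,0.6],[0,0,0.3,0,0,0.7,0.6]],
])

```text
clock: 2.55
ee_pos: [0.3949, -0.0629, 0.0687]
ee_rot: [0.995, -0.101, -0.0, -0.0]
wrist_force: [-1.0, 0.8, -0.1]
opening: 0.204
```

```bash
cat >> h.py <<'E'
from scipy.spatial.transform import Rotation as Ro
def rep():
    s=status.state(); R=Ro.from_quat(s['ee_rot']).as_matrix()
    print('t',round(s['clock'],2),'p',s['ee_pos'].round(4),'head',round(float(np.arctan2(R[1,0],R[0,0])),3),'zax',R[:,2].round(3),'F',s['wrist_force'].round(1),'open',round(s['opening'],3)); return s
E
python3 - <<'E'
from h import *
rep(); snap('wrist','wrist1'); snap('side','side1')
E
```

```text
t 2.55 p [ 0.3949 -0.0629  0.0687] head -0.203 zax [-0.  0. -1.] F [-1.   0.8 -0.1] open 0.204
```

View pics/side1.png

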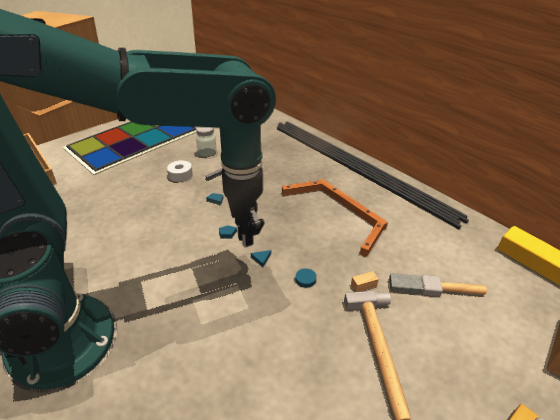

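View pics/wrist1.png

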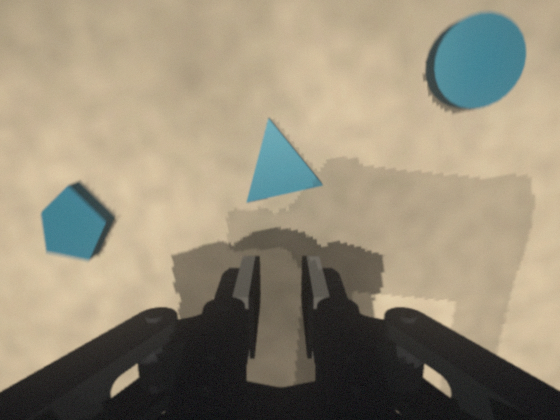

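The wrist view shows the fingers behind the triangle's base at (285,190), pointing along the push. I'll lower and push.

servo_tool([
  [[0,0,0.7,0,0,0,0.6],[0,0,0.7,0,0,0,0.6],[0,0,0.7,0,0,0,0.6],[0,0,0,0,0,0,0.6],[0.3,0,0,0,0,0,0.6],[0.3,0,0,0,0,0,0.6],[0.3,0,0,0,0,0,0.6],[0.3,0,0,0,0,0,0.6],[0.3,0,0,0,0,0,0.6],[0.3,0,0,0,0,0,0.6]],
])

```text
clock: 3.65
ee_pos: [0.4492, -0.0739, 0.0065]
ee_rot: [0.995, -0.099, 0.0, 0.0]
wrist_force: [-1.1, -0.5, 0.7]
opening: 0.2
```

Run:
```python
from h import *
rep(); snap('wrist','wrist2'); snap('side','side2')
for f in('wrist2','side2'):
  for b in blobs(f,amin=60,amax=9000):
    P=onplane(f,[b[0]],.012 if f[0]=='w' else .008)[0]; print(f,b[0].round(),b[1],P.round(3))
```

```text
t 3.65 p [ 0.4492 -0.0739  0.0065] head -0.199 zax [ 0. -0. -1.] F [-1.1 -0.5  0.7] open 0.2
wrist2 [ 21. 361.] 1694.0 [0.437 0.039 0.012]
wrist2 [281. 221.] 5687.5 [ 0.475 -0.079  0.012]
wrist2 [525. 198.] 7250.5 [ 0.466 -0.169  0.012]
side2 [ 65. 349.] 5009.0 [ 0.004 -0.035  0.008]
side2 [ 32. 292.] 158.0 [-0.009  0.147  0.008]
side2 [305. 277.] 277.5 [ 0.462 -0.176  0.008]
side2 [283. 251.] 89.5 [ 0.479 -0.084  0.008]
side2 [227. 231.] 139.0 [0.421 0.05  0.008]
side2 [ 44. 264.] 2405.5 [0.037 0.217 0.008]
side2 [215. 197.] 69.0 [0.476 0.186 0.008]
side2 [101. 157.] 369.5 [0.317 0.592 0.008]
side2 [152. 137.] 315.0 [0.503 0.613 0.008]
```

View pics/wrist2.png

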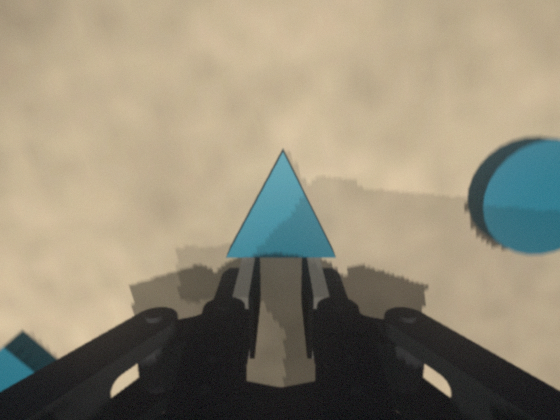

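The triangle sits squarely on both fingertips at (281,221), and the disc hasn't moved. I'll continue into the catch.

servo_tool([
  [[0.4,0,0,0,0,0,0.6],[0.4,0,0,0,0,0,0.6],[0.4,0,0,0,0,0,0.6],[0.4,0,0,0,0,0,0.6],[0.4,0,0,0,0,0,0.6],[0.4,0,0,0,0,0,0.6],[0.4,0,0,0,0,0,0.6],[0.4,0,0,0,0,0,0.6],[0.4,0,0,0,0,0,0.6],[0.4,0,0,0,0,0,0.6],[0.4,0,0,0,0,0,0.6],[0.4,0,0,0,0,0,0.6]],
])

```text
clock: 4.95
ee_pos: [0.5903, -0.1024, 0.0062]
ee_rot: [0.995, -0.099, 0.0, -0.0]
wrist_force: [-0.4, 0.2, -0.3]
opening: 0.197
```

servo_tool([
  [[0.4,0,0,0,0,0,0.6],[0.4,0,0,0,0,0,0.6],[0.4,0,0,0,0,0,0.6],[0.3,0,0,0,0,0,0.6],[0.2,0,0,0,0,0,0.6],[0,0,0,0,0,0,0.6]],
])

```text
clock: 5.55
ee_pos: [0.64, -0.1125, 0.0062]
ee_rot: [0.995, -0.099, 0.0, 0.0]
wrist_force: [-0.5, -0.6, 0.6]
opening: 0.203
```

Run:
```python
from h import *
rep(); snap('wrist','wrist3'); snap('scene','scene3')
for f in('wrist3','scene3'):
  for b in blobs(f,amin=50,amax=9000):
    P=onplane(f,[b[0]],.012 if f[0]=='w' else .008)[0]
    if .3<P[0]<.8: print(f,b[0].round(),b[1],P.round(3))
```

```text
t 5.55 p [ 0.64   -0.1125  0.0062] head -0.199 zax [ 0. -0. -1.] F [-0.5 -0.6  0.6] open 0.203
wrist3 [281. 220.] 5699.5 [ 0.667 -0.117  0.012]
scene3 [516. 354.] 1520.0 [0.593 0.62  0.008]
scene3 [522. 321.] 1311.5 [0.5   0.61  0.008]
scene3 [533. 264.] 922.5 [0.315 0.592 0.008]
scene3 [353. 241.] 121.0 [0.472 0.18  0.008]
scene3 [211. 244.] 113.5 [ 0.664 -0.118  0.008]
scene3 [318. 211.] 100.0 [0.419 0.051 0.008]
scene3 [239. 192.] 127.0 [ 0.462 -0.176  0.008]
scene3 [196. 166.] 107.5 [ 0.428 -0.362  0.008]
```

View pics/wrist3.png

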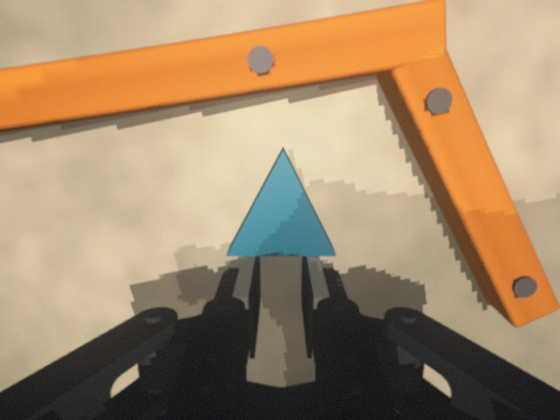

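View pics/scene3.png

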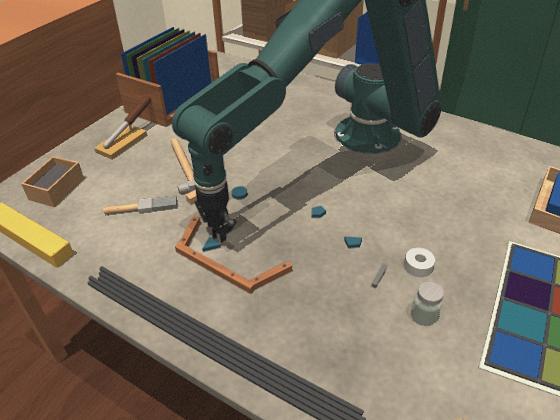

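The triangle lies flat at about (0.667,−0.117), 50 mm past the mouth; nothing else moved. Next is the five-sided piece. I'll push its rear edge, midpoint (0.406,0.0575), along heading −0.41, which also points at the free space in the catch.

servo_tool([
  [[-0.5,0,0,0,0,0,0.6],[-0.5,0,0,0,0,0,0.6],[0,0,-0.9,0,0,0,0.8],[0,0,-0.9,0,0,0,0.8],[-0.86,-0.42,0,0,0,0,0.8],[-0.86,-0.42,0,0,0,0,0.8],[-0.86,-0.42,0,0,0,0,0.8],[-0.86,-0.42,0,0,0,0,0.8],[-0.86,-0.42,0,0,0,0,0.8],[-0.86,-0.42,0,0,0,0,0.8],[-0.86,-0.42,0,0,0,0,0.8],[-0.86,-0.42,0,0,0,0,0.8]],
])

```text
clock: 6.85
ee_pos: [0.426, 0.0339, 0.0603]
ee_rot: [0.995, -0.1, 0.0, -0.0]
wrist_force: [0.3, 0.3, 0.4]
opening: 0.098
```

servo_tool([
  [[-0.86,-0.42,0,0,0,0,0.8],[-0.86,-0.42,0,0,0,0,0.8],[0,0,0,0,0,0.7,0.8],[0,0,0,0,0,0.7,0.8],[0,0,0,0,0,0.7,0.8],[0,0,0,0,0,0,0.8]],
])

```text
clock: 7.45
ee_pos: [0.3814, 0.0683, 0.0604]
ee_rot: [0.979, -0.203, 0.0, -0.0]
wrist_force: [-1.1, -1.2, 0.0]
opening: 0.101
```

Run:
```python
from h import *
rep(); snap('wrist','wrist4'); snap('scene','scene4')
for f in('wrist4','scene4'):
  for b in blobs(f,amin=50,amax=9000):
    P=onplane(f,[b[0]],.012 if f[0]=='w' else .008)[0]
    if .3<P[0]<.8 and P[1]<.4: print(f,b[0].round(),b[1],P.round(3), onplane(f,cv2.approxPolyDP(b[2],3,True).reshape(-1,2).astype(float),.012)[:,:2].round(3).tolist())
```

```text
t 7.45 p [0.3814 0.0683 0.0604] head -0.409 zax [ 0.  0. -1.] F [-1.1 -1.2  0. ] open 0.101
wrist4 [ 20. 162.] 2883.5 [0.471 0.172 0.012] [[0.491, 0.17], [0.454, 0.194], [0.454, 0.185], [0.471, 0.151]]
wrist4 [282. 156.] 3665.5 [0.422 0.051 0.012] [[0.443, 0.045], [0.432, 0.063], [0.411, 0.069], [0.401, 0.048], [0.421, 0.032]]
scene4 [353. 241.] 121.0 [0.472 0.18  0.008] [[0.472, 0.158], [0.498, 0.182], [0.482, 0.202], [0.455, 0.194]]
scene4 [211. 244.] 110.5 [ 0.664 -0.118  0.008] [[0.656, -0.097], [0.649, -0.134], [0.693, -0.118]]
scene4 [318. 211.] 100.0 [0.419 0.051 0.008] [[0.408, 0.066], [0.401, 0.047], [0.419, 0.033], [0.447, 0.048], [0.436, 0.066]]
scene4 [239. 192.] 126.5 [ 0.462 -0.176  0.008] [[0.468, -0.196], [0.49, -0.173], [0.466, -0.15], [0.441, -0.177]]
```

View pics/wrist4.png

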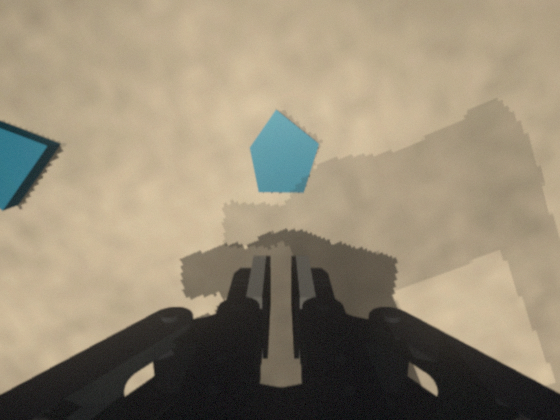

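The piece is square to the fingers, with its rear edge at (280,191). I'll lower and push.

servo_tool([
  [[0,0,0.9,0,0,0,0.8],[0,0,0.9,0,0,0,0.8],[0,0,0,0,0,0,0.8],[0.3,0,0,0,0,0,0.8],[0.3,0,0,0,0,0,0.8],[0.3,0,0,0,0,0,0.8],[0.3,0,0,0,0,0,0.8],[0.4,0,0,0,0,0,0.8],[0.4,0,0,0,0,0,0.8],[0.4,0,0,0,0,0,0.8],[0.4,0,0,0,0,0,0.8],[0.4,0,0,0,0,0,0.8]],
])

```text
clock: 8.75
ee_pos: [0.471, 0.0296, 0.0062]
ee_rot: [0.979, -0.203, -0.0, 0.0]
wrist_force: [-0.0, -0.1, 0.8]
opening: 0.098
```

Run:
```python
from h import *
rep(); snap('wrist','wrist5')
for f in('wrist5',):
  for b in blobs(f,amin=50,amax=9000):
    P=onplane(f,[b[0]],.012 if f[0]=='w' else .008)[0]
    print(f,b[0].round(),b[1],P.round(3), onplane(f,cv2.approxPolyDP(b[2],3,True).reshape(-1,2).astype(float),.012)[:,:2].round(3).tolist())
```

```text
t 8.75 p [0.471  0.0296 0.0062] head -0.409 zax [-0. -0. -1.] F [-0.  -0.1  0.8] open 0.098
wrist5 [  7. 377.] 353.0 [0.478 0.152 0.012] [[0.479, 0.145], [0.485, 0.151], [0.472, 0.159]]
wrist5 [283. 210.] 6635.5 [0.499 0.017 0.012] [[0.521, 0.012], [0.509, 0.03], [0.487, 0.036], [0.478, 0.015], [0.498, -0.001]]
```

View pics/wrist5.png

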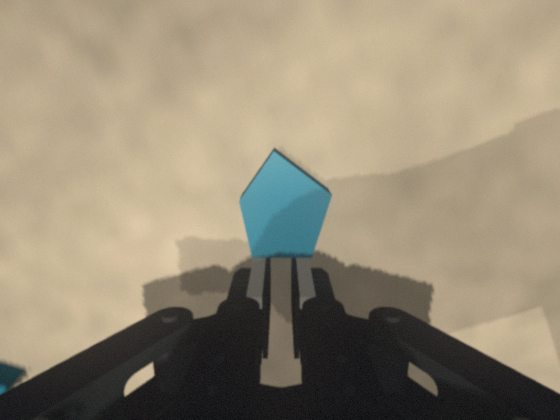

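The piece at (283,210) is riding stably. I'll continue into the catch.

servo_tool([
  [[0.4,0,0,0,0,0,0.8],[0.4,0,0,0,0,0,0.8],[0.4,0,0,0,0,0,0.8],[0.4,0,0,0,0,0,0.8],[0.4,0,0,0,0,0,0.8],[0.4,0,0,0,0,0,0.8],[0.4,0,0,0,0,0,0.8],[0.4,0,0,0,0,0,0.8],[0.4,0,0,0,0,0,0.8],[0.4,0,0,0,0,0,0.8],[0.4,0,0,0,0,0,0.8],[0.4,0,0,0,0,0,0.8]],
])

```text
clock: 10.0
ee_pos: [0.603, -0.0277, 0.0063]
ee_rot: [0.979, -0.203, 0.0, -0.0]
wrist_force: [-0.3, 0.2, 0.3]
opening: 0.102
```

servo_tool([
  [[0.4,0,0,0,0,0,0.8],[0.4,0,0,0,0,0,0.8],[0.3,0,0,0,0,0,0.8],[0.2,0,0,0,0,0,0.8],[0,0,0,0,0,0,0.8]],
])

```text
clock: 10.5
ee_pos: [0.6386, -0.0432, 0.0063]
ee_rot: [0.979, -0.203, 0.0, 0.0]
wrist_force: [-0.2, 0.4, 0.0]
opening: 0.104
```

Run:
```python
from h import *
rep(); snap('wrist','wrist6'); snap('side','side6')
for f in('wrist6',):
  for b in blobs(f,amin=50,amax=9000):
    P=onplane(f,[b[0]],.012 if f[0]=='w' else .008)[0]
    print(f,b[0].round(),b[1],P.round(3), onplane(f,cv2.approxPolyDP(b[2],3,True).reshape(-1,2).astype(float),.012)[:,:2].round(3).tolist())
d=lambda p:(160+p[0]/3,150+p[1]/3)
print('reel',onplane('side0',[(180,168)],.03), 'jar',onplane('side0',[(206,128)],.085))
```

```text
t 10.5 p [ 0.6386 -0.0432  0.0063] head -0.41 zax [ 0. -0. -1.] F [-0.2  0.4  0. ] open 0.104
wrist6 [283. 208.] 6641.5 [ 0.667 -0.056  0.012] [[0.689, -0.061], [0.677, -0.043], [0.655, -0.038], [0.646, -0.058], [0.666, -0.074]]
wrist6 [442. 144.] 6794.0 [ 0.667 -0.117  0.012] [[0.692, -0.123], [0.657, -0.094], [0.649, -0.134]]
reel [[0.46057961 0.34092878 0.03      ]] jar [[0.59670804 0.41107411 0.085     ]]
```

View pics/wrist6.png

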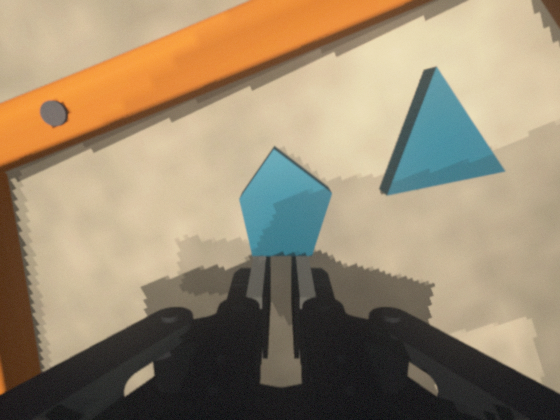

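View pics/side6.png

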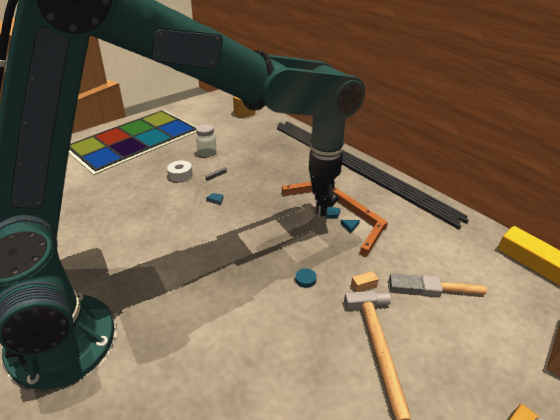

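Five is at (0.667,−0.056), 45 mm past the mouth, and the triangle is unchanged. For the quad at (0.475,0.182), I'll take its rear edge at heading −1.31 and follow a gentle left arc (R≈0.24 m) around the batten tip into the catch.

servo_tool([
  [[-0.5,0,0,0,0,0,0.8],[-0.5,0,0,0,0,0,0.8],[0,0,-0.9,0,0,0,0.8],[0,0,-0.9,0,0,0,0.8],[-0.79,-0.57,0,0,0,0,0.8],[-0.79,-0.57,0,0,0,0,0.8],[-0.79,-0.57,0,0,0,0,0.8],[-0.79,-0.57,0,0,0,0,0.8],[-0.79,-0.57,0,0,0,0,0.8],[-0.79,-0.57,0,0,0,0,0.8],[-0.79,-0.57,0,0,0,0,0.8],[-0.79,-0.57,0,0,0,0,0.8]],
])

```text
clock: 11.8
ee_pos: [0.4896, 0.1711, 0.0604]
ee_rot: [0.979, -0.203, 0.0, -0.0]
wrist_force: [-0.1, 0.3, -0.2]
opening: 0.107
```

servo_tool([
  [[-0.79,-0.57,0,0,0,0,0.8],[-0.79,-0.57,0,0,0,0,0.8],[0,0,0,0,0,1,0.8],[0,0,0,0,0,1,0.8],[0,0,0,0,0,1,0.8],[0,0,0,0,0,1,0.8],[0,0,0,0,0,1,0.8],[0,0,0,0,0,1,0.8],[0,0,0,0,0,1,0.8],[0,0,0,0,0,1,0.8],[0,0,0,0,0,1,0.8],[0,0,0,0,0,0,0.8]],
])

```text
clock: 13.0
ee_pos: [0.4739, 0.0775, 0.0439]
ee_rot: [0.845, -0.527, -0.052, -0.069]
wrist_force: [-0.7, 0.5, 0.2]
opening: 0.099
```

Run:
```python
from h import *
s=rep(); print(s['qpos'].round(2)); snap('wrist','wrist7')
for f in('wrist7',):
  for b in blobs(f,amin=50,amax=9000):
    P=onplane(f,[b[0]],.012)[0]
    print(f,b[0].round(),b[1],P.round(3), onplane(f,cv2.approxPolyDP(b[2],3,True).reshape(-1,2).astype(float),.012)[:,:2].round(3).tolist())
```

```text
t 13.0 p [0.4739 0.0775 0.0439] head -1.11 zax [-0.014  0.171 -0.985] F [-0.7  0.5  0.2] open 0.099
[-0.07  0.05  1.8   0.18  1.32  2.57]
```

View pics/wrist7.png

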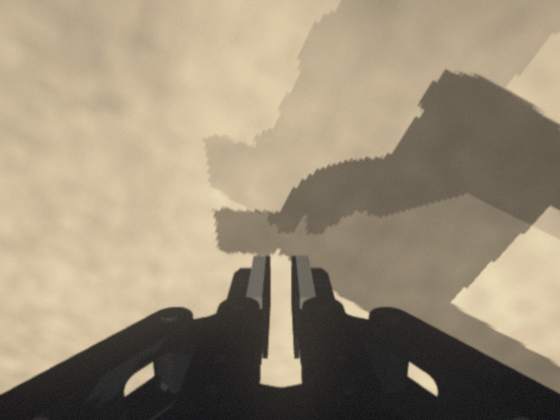

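The last joint reached its 2.57 limit, so the tool was pulled aside and tilted while above the bench. There's no sign of contact. I'll check the scene, then use the half-turn-equivalent orientation and push with the pads' other edge.

Run:
```python
from h import *
s=rep(); snap('scene','scene7')
for b in blobs('scene7',amin=50,amax=9000):
    P=onplane('scene7',[b[0]],.008)[0]
    if .3<P[0]<.8 and P[1]<.4: print(b[0].round(),b[1],P.round(3))
R=Ro.from_quat(s['ee_rot'])
for h in(-1.1,-.9,-.7,-.4):
    Rt=Ro.from_matrix(np.array([[np.cos(h),np.sin(h),0],[np.sin(h),-np.cos(h),0],[0,0,-1]]))
    print(h,(R.inv()*Rt).as_rotvec().round(3))
p=R.as_matrix(); print('world up in tool',p.T@[0,0,1])
```

```text
t 13.05 p [0.4742 0.0788 0.0444] head -1.107 zax [-0.014  0.172 -0.985] F [ 0.4  0.4 -0.4] open 0.099
[230. 254.] 127.5 [ 0.665 -0.056  0.008]
[353. 241.] 122.0 [0.472 0.18  0.008]
[211. 244.] 110.5 [ 0.664 -0.118  0.008]
[239. 192.] 126.0 [ 0.462 -0.176  0.008]
-1.1 [-0.065  0.161 -0.013]
-0.9 [-0.081  0.154 -0.212]
-0.7 [-0.096  0.146 -0.412]
-0.4 [-0.119  0.132 -0.711]
world up in tool [-0.1605097  -0.06375387 -0.98497314]
```

View pics/scene7.png

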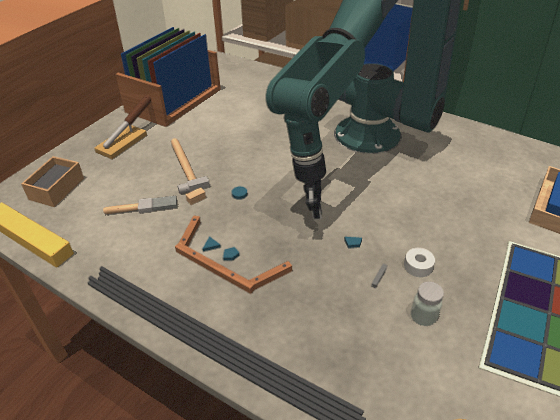

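All pieces are undisturbed. I'll restore vertical and unwind the wrist.

servo_tool([
  [[0,0,-0.3,-0.19,0.29,-0.82,0.8],[0,0,-0.3,-0.19,0.29,-0.82,0.8],[0,0,-0.3,-0.19,0.29,-0.82,0.8],[0,0,0,-0.19,0.29,-0.82,0.8],[0,0,0,-0.19,0.29,-0.82,0.8],[0,0,0,0,0,0,0.8]],
])

```text
clock: 13.7
ee_pos: [0.4752, 0.0782, 0.0719]
ee_rot: [0.94, -0.341, 0.001, -0.001]
wrist_force: [0.3, -0.1, -0.9]
opening: 0.099
```

Run:
```python
from h import *
s=rep();print(s['qpos'].round(2))
h=0.0
R=Ro.from_quat(s['ee_rot'])
Rt=Ro.from_matrix(np.array([[np.cos(h),np.sin(h),0],[np.sin(h),-np.cos(h),0],[0,0,-1]]))
print((R.inv()*Rt).as_rotvec().round(3))
```

```text
t 13.7 p [0.4752 0.0782 0.0719] head -0.695 zax [ 0.002  0.002 -1.   ] F [ 0.3 -0.1 -0.9] open 0.099
[0.04 0.02 1.76 0.   1.35 2.31]
[-0.002 -0.002 -0.695]
```

servo_tool([
  [[0,0,0,0,0,-1,0.8],[0,0,0,0,0,-1,0.8],[0,0,0,0,0,-1,0.8],[0,0,0,0,0,-1,0.8],[0,0,0,0,0,-1,0.8],[0,0,0,0,0,-1,0.8],[0,0,0,0,0,-1,0.8],[0,0,0,0,0,-1,0.8],[0,0,0,0,0,-1,0.8],[0,0,0,0,0,-1,0.8],[0,0,0,0,0,-1,0.8],[0,0,0,0,0,-1,0.8]],
])

```text
clock: 14.9
ee_pos: [0.4753, 0.0768, 0.0715]
ee_rot: [0.968, 0.249, 0.001, -0.001]
wrist_force: [0.7, 0.4, -0.4]
opening: 0.099
```

servo_tool([
  [[0,0,0,0,0,-1,0.8],[0,0,0,0,0,-1,0.8],[0,0,0,0,0,-1,0.8],[0,0,0,0,0,-1,0.8],[0,0,0,0,0,-1,0.8],[0,0,0,0,0,-1,0.8],[0,0,0,0,0,-1,0.8],[0,0,0,0,0,-1,0.8],[0,0,0,0,0,-1,0.8],[0,0,0,0,0,-1,0.8],[0,0,0,0,0,-1,0.8],[0,0,0,0,0,-1,0.8]],
])

```text
clock: 16.1
ee_pos: [0.4752, 0.0768, 0.0715]
ee_rot: [0.658, 0.753, 0.001, -0.0]
wrist_force: [0.5, -0.6, -0.5]
opening: 0.101
```

servo_tool([
  [[0,0,0,0,0,-1,0.8],[0,0,0,0,0,-0.25,0.8],[0,0,0,0,0,0,0.8]],
])

```text
clock: 16.4
ee_pos: [0.4753, 0.0765, 0.0715]
ee_rot: [0.612, 0.791, 0.001, -0.0]
wrist_force: [0.3, 0.3, 0.5]
opening: 0.102
```

Run:
```python
from h import *
s=rep();print(s['qpos'].round(2)); snap('wrist','wrist8')
for f in('wrist8',):
  for b in blobs(f,amin=50,amax=9000):
    P=onplane(f,[b[0]],.012)[0]
    print(f,b[0].round(),b[1],P.round(3), onplane(f,cv2.approxPolyDP(b[2],3,True).reshape(-1,2).astype(float),.012)[:,:2].round(4).tolist())
d=np.array([.4615,.2217])-s['ee_pos'][:2]; R=Ro.from_quat(s['ee_rot']).as_matrix(); print('tool shift',R.T@[*d,0])
```

```text
t 16.4 p [0.4753 0.0765 0.0715] head 1.824 zax [ 0.001  0.002 -1.   ] F [0.3 0.3 0.5] open 0.102
[ 0.04  0.02  1.76  0.    1.35 -0.21]
wrist8 [329.  22.] 2373.0 [0.472 0.186 0.012] [[0.455, 0.1919], [0.4725, 0.157], [0.4651, 0.1719], [0.4655, 0.1762], [0.4676, 0.174], [0.4663, 0.175], [0.4689, 0.1785], [0.4719, 0.1769], [0.4714, 0.1786], [0.4746, 0.1781], [0.4786, 0.1819], [0.478, 0.1789], [0.4816, 0.1789], [0.4821, 0.1772], [0.4828, 0.1797], [0.4888, 0.1789], [0.486, 0.181], [0.4923, 0.1807], [0.4911, 0.1781], [0.4938, 0.1778], [0.4911, 0.1748], [0.4941, 0.1784], [0.4786, 0.1979]]
tool shift [0.14399485 0.02305686 0.00024194]
```

View pics/wrist8.png

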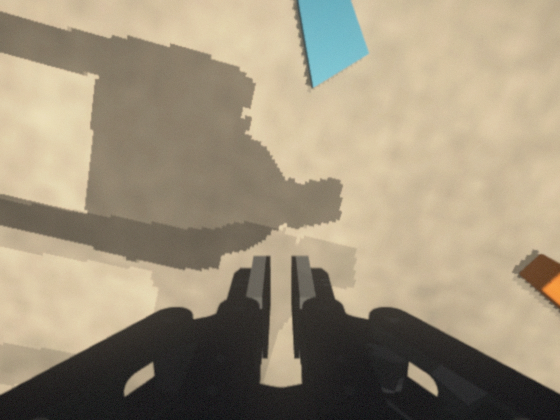

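servo_tool([
  [[0.98,0.15,0,0,0,0,0.8],[0.98,0.15,0,0,0,0,0.8],[0.98,0.15,0,0,0,0,0.8],[0.98,0.15,0,0,0,0,0.8],[0.98,0.15,0,0,0,0,0.8],[0,0,0,0,0,0,0.8]],
])

```text
clock: 17.05
ee_pos: [0.4595, 0.2271, 0.0717]
ee_rot: [0.611, 0.792, 0.002, -0.0]
wrist_force: [-0.5, -1.1, 0.0]
opening: 0.102
```

Run:
```python
from h import *
s=rep(); snap('side','side9'); snap('scene','scene9')
T=s['ee_pos']; R=Ro.from_quat(s['ee_rot']).as_matrix()
for f,c in(('side9',(150,120,120,100)),('scene9',(290,180,130,100))):
    im=cv2.imread(f'pics/{f}.png')
    x,y,w,h=c; cv2.imwrite(f'pics/{f}c.png',cv2.resize(im[y:y+h,x:x+w],None,fx=6,fy=6,interpolation=cv2.INTER_CUBIC))
```

```text
t 17.05 p [0.4595 0.2271 0.0717] head 1.828 zax [ 0.001  0.003 -1.   ] F [-0.5 -1.1  0. ] open 0.102
```

View pics/side9c.png

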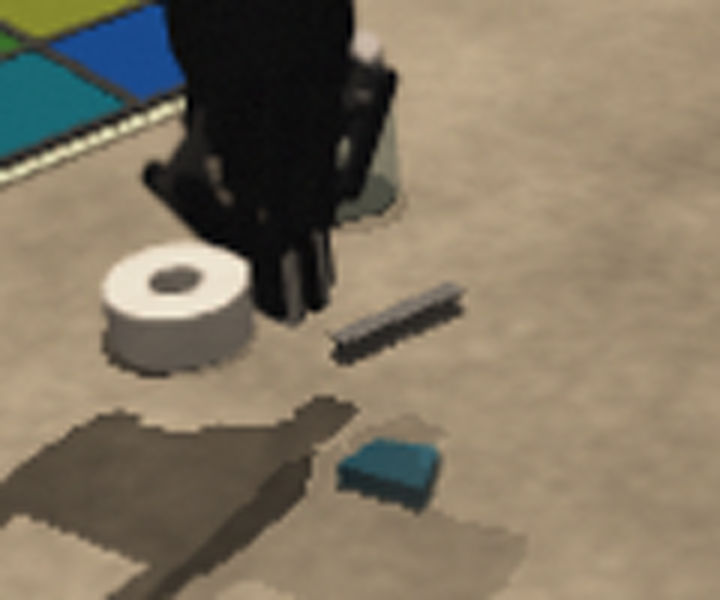

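View pics/scene9c.png

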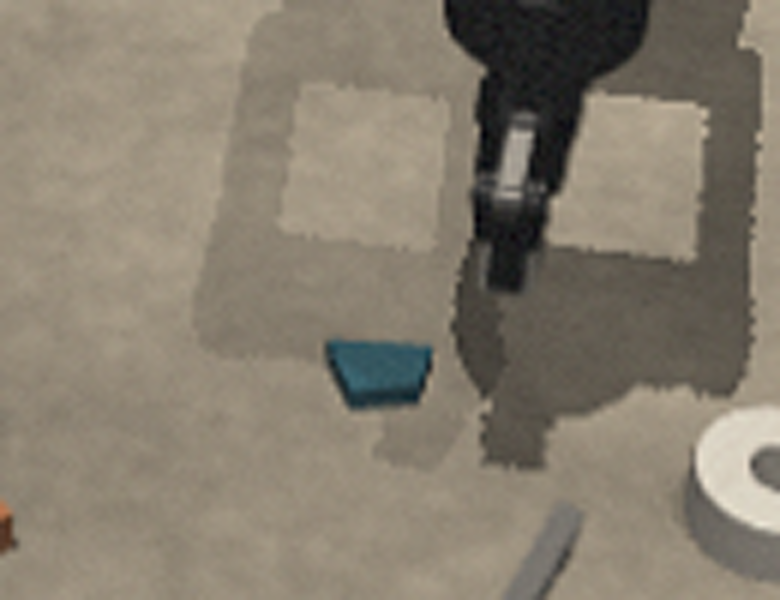

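The fingers stand clear behind the quad, with reel and came clear too. I'll lower and make contact using tool −x.

servo_tool([
  [[0,0,0.73,0,0,0,0.8],[0,0,0.73,0,0,0,0.8],[0,0,0.73,0,0,0,0.8],[0,0,0,0,0,0,0.8],[-0.25,0,0,0,0,0,0.8],[-0.25,0,0,0,0,0,0.8],[-0.25,0,0,0,0,0,0.8],[-0.25,0,0,0,0,0,0.8],[-0.25,0,0,0,0,0,0.8],[-0.25,0,0,0,0,0,0.8],[0,0,0,0,0,0,0.8]],
])

```text
clock: 18.25
ee_pos: [0.4718, 0.1795, 0.0059]
ee_rot: [0.612, 0.791, 0.001, 0.0]
wrist_force: [-0.4, 0.7, -0.1]
opening: 0.101
```

Run:
```python
from h import *
s=rep(); 
for f,c in(('side10',(150,140,120,100)),('scene10',(290,180,130,100))):
    snap(f[:-2],f)
    im=cv2.imread(f'pics/{f}.png')
    x,y,w,h=c; cv2.imwrite(f'pics/{f}c.png',cv2.resize(im[y:y+h,x:x+w],None,fx=6,fy=6,interpolation=cv2.INTER_CUBIC))
    for b in blobs(f,amin=40,amax=9000):
        P=onplane(f,[b[0]],.008)[0]
        if .3<P[0]<.8 and P[1]<.4: print(f,b[0].round(),b[1],P.round(3), onplane(f,cv2.approxPolyDP(b[2],2.5,True).reshape(-1,2).astype(float),.012)[:,:2].round(3).tolist() if P[1]>0 else '')
```

```text
t 18.25 p [0.4718 0.1795 0.0059] head 1.824 zax [ 0.002  0.001 -1.   ] F [-0.4  0.7 -0.1] open 0.101
side10 [305. 277.] 277.5 [ 0.462 -0.176  0.008] 
side10 [349. 224.] 118.5 [ 0.665 -0.116  0.008] 
side10 [332. 212.] 120.5 [ 0.665 -0.055  0.008] 
side10 [225. 201.] 58.5 [0.486 0.154 0.008] [[0.48, 0.169], [0.468, 0.15], [0.485, 0.13], [0.5, 0.152]]
scene10 [230. 254.] 125.0 [ 0.665 -0.056  0.008] 
scene10 [210. 244.] 108.5 [ 0.665 -0.118  0.008] 
scene10 [340. 239.] 106.5 [0.481 0.15  0.008] [[0.481, 0.129], [0.506, 0.15], [0.488, 0.172], [0.464, 0.157]]
scene10 [239. 192.] 126.0 [ 0.462 -0.176  0.008]
```

View pics/side10c.png

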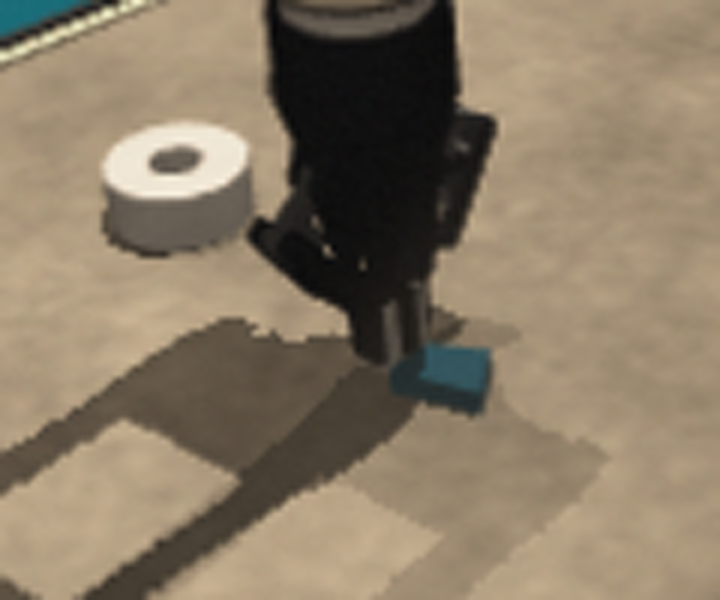

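View pics/scene10c.png

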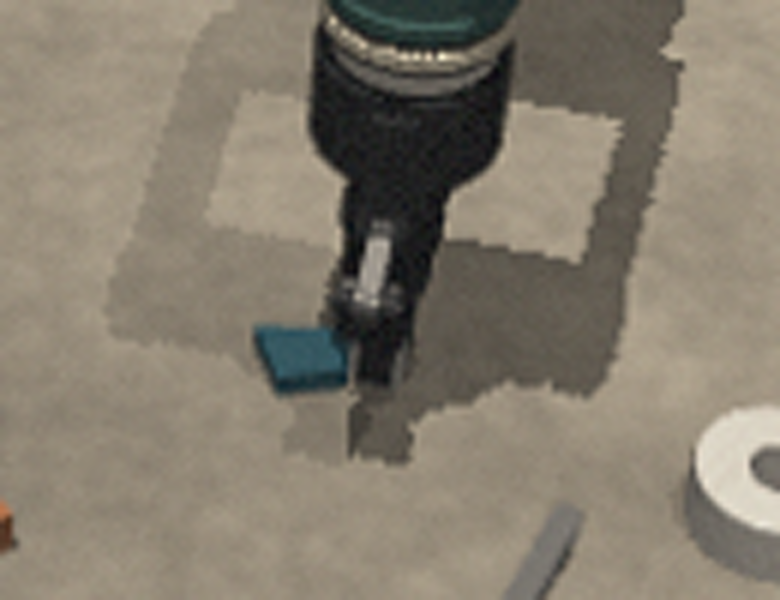

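The quad moved 29 mm along −1.31, seated on the fingers: side (225,201), scene (340,239). Now the arc.

servo_tool([
  [[-0.34,-0.035,0,0,0,-0.5,0.8],[-0.34,-0.035,0,0,0,-0.5,0.8],[-0.34,-0.035,0,0,0,-0.5,0.8],[-0.34,-0.035,0,0,0,-0.5,0.8],[-0.34,-0.035,0,0,0,-0.5,0.8],[-0.34,-0.035,0,0,0,-0.5,0.8],[-0.34,-0.035,0,0,0,-0.5,0.8],[-0.34,-0.035,0,0,0,-0.5,0.8],[-0.34,-0.035,0,0,0,-0.5,0.8],[-0.34,-0.035,0,0,0,-0.5,0.8],[-0.34,-0.035,0,0,0,-0.5,0.8]],
])

```text
clock: 19.45
ee_pos: [0.515, 0.0781, 0.0056]
ee_rot: [0.373, 0.928, 0.001, 0.0]
wrist_force: [-0.7, 0.4, -0.1]
opening: 0.098
```

Run:
```python
from h import *
s=rep(); print(s['qpos'].round(2))
for f,c in(('side11',(200,140,120,100)),('scene11',(230,190,130,100))):
    snap(f[:-2],f)
    im=cv2.imread(f'pics/{f}.png')
    x,y,w,h=c; cv2.imwrite(f'pics/{f}c.png',cv2.resize(im[y:y+h,x:x+w],None,fx=6,fy=6,interpolation=cv2.INTER_CUBIC))
    for b in blobs(f,amin=30,amax=9000):
        P=onplane(f,[b[0]],.008)[0]
        if .3<P[0]<.8 and P[1]<.4: print(f,b[0].round(),b[1],P.round(3), onplane(f,cv2.approxPolyDP(b[2],2.5,True).reshape(-1,2).astype(float),.012)[:,:2].round(3).tolist() if P[1]>0 else '')
```

```text
t 19.45 p [0.515  0.0781 0.0056] head 2.378 zax [ 0.001  0.002 -1.   ] F [-0.7  0.4 -0.1] open 0.098
[ 0.04  0.18  1.73  0.    1.22 -0.77]
side11 [305. 277.] 277.5 [ 0.462 -0.176  0.008] 
side11 [350. 224.] 117.5 [ 0.665 -0.116  0.008] 
side11 [332. 212.] 120.5 [ 0.665 -0.055  0.008] 
side11 [263. 210.] 114.5 [0.537 0.06  0.008] [[0.55, 0.044], [0.554, 0.069], [0.529, 0.078], [0.509, 0.052], [0.538, 0.033]]
scene11 [230. 254.] 127.0 [ 0.665 -0.056  0.008] 
scene11 [211. 244.] 108.5 [ 0.664 -0.118  0.008] 
scene11 [297. 239.] 123.5 [0.538 0.057 0.008] [[0.517, 0.056], [0.549, 0.038], [0.558, 0.043], [0.563, 0.069], [0.537, 0.077]]
scene11 [239. 192.] 127.0 [ 0.462 -0.176  0.008] 
scene11 [307. 178.] 31.0 [ 0.311 -0.047  0.008]
```

View pics/side11c.png

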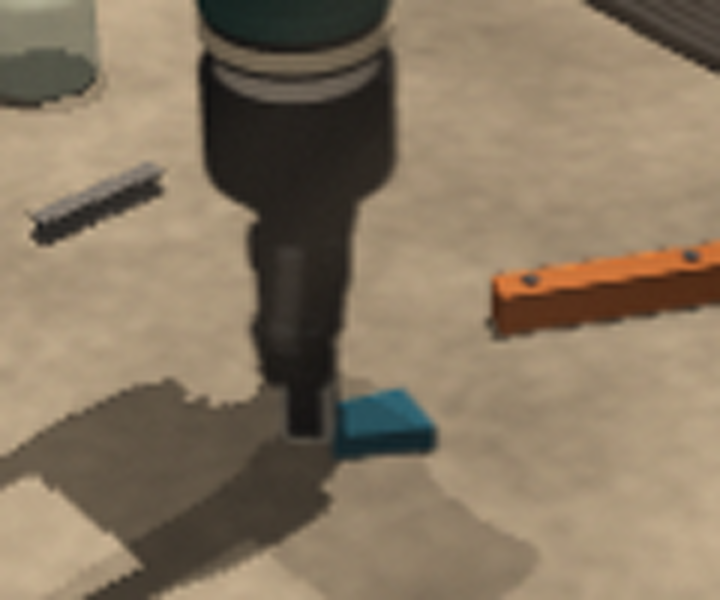

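View pics/scene11c.png

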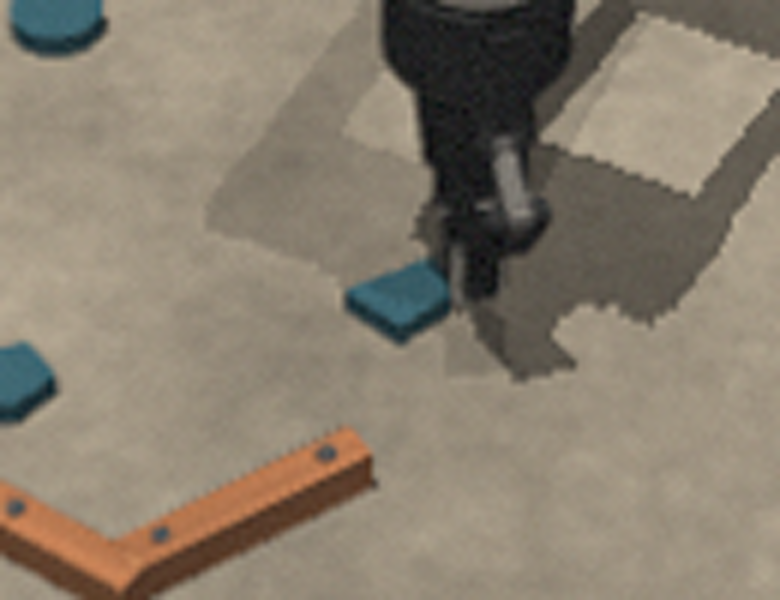

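The quad is following, centroid about (0.535,0.058), well clear of the batten tip. I'll continue the arc.

servo_tool([
  [[-0.34,-0.035,0,0,0,-0.5,0.8],[-0.34,-0.035,0,0,0,-0.5,0.8],[-0.34,-0.035,0,0,0,-0.5,0.8],[-0.34,-0.035,0,0,0,-0.5,0.8],[-0.34,-0.035,0,0,0,-0.5,0.8],[-0.34,-0.035,0,0,0,-0.5,0.8],[-0.34,-0.035,0,0,0,-0.5,0.8],[-0.34,-0.035,0,0,0,-0.5,0.8],[-0.34,-0.035,0,0,0,-0.5,0.8],[-0.34,-0.035,0,0,0,-0.5,0.8],[-0.34,-0.035,0,0,0,-0.5,0.8],[0,0,0,0,0,0,0.8]],
])

```text
clock: 20.75
ee_pos: [0.6065, 0.0137, 0.0057]
ee_rot: [0.108, 0.994, 0.001, 0.001]
wrist_force: [0.2, 0.5, 0.1]
opening: 0.1
```

Run:
```python
from h import *
s=rep(); print(s['qpos'].round(2))
for f,c in(('side12',(250,150,140,110)),('scene12',(170,190,140,110))):
    snap(f[:-2],f)
    im=cv2.imread(f'pics/{f}.png')
    x,y,w,h=c; cv2.imwrite(f'pics/{f}c.png',cv2.resize(im[y:y+h,x:x+w],None,fx=5,fy=5,interpolation=cv2.INTER_CUBIC))
    for b in blobs(f,amin=30,amax=9000):
        P=onplane(f,[b[0]],.008)[0]
        if .3<P[0]<.8 and P[1]<.4: print(f,b[0].round(),b[1],P.round(3), onplane(f,cv2.approxPolyDP(b[2],2.5,True).reshape(-1,2).astype(float),.012)[:,:2].round(3).tolist() if P[1]>-.03 else '')
```

```text
t 20.75 p [0.6065 0.0137 0.0057] head 2.924 zax [ 0.002  0.001 -1.   ] F [0.2 0.5 0.1] open 0.1
[-0.07  0.35  1.52  0.    1.27 -1.43]
side12 [305. 277.] 277.5 [ 0.462 -0.176  0.008] 
side12 [349. 224.] 117.5 [ 0.665 -0.115  0.008] 
side12 [332. 212.] 120.5 [ 0.665 -0.055  0.008] 
side12 [307. 205.] 87.5 [0.639 0.008 0.008] [[0.657, 0.0], [0.636, 0.023], [0.61, -0.005]]
scene12 [259. 256.] 133.5 [0.635 0.008 0.008] [[0.621, 0.019], [0.618, -0.003], [0.661, 0.003], [0.65, 0.028]]
scene12 [230. 254.] 127.5 [ 0.665 -0.056  0.008] 
scene12 [210. 244.] 108.5 [ 0.665 -0.118  0.008] 
scene12 [239. 192.] 127.0 [ 0.462 -0.176  0.008] 
scene12 [252. 171.] 107.0 [ 0.364 -0.199  0.008]
```

View pics/side12c.png

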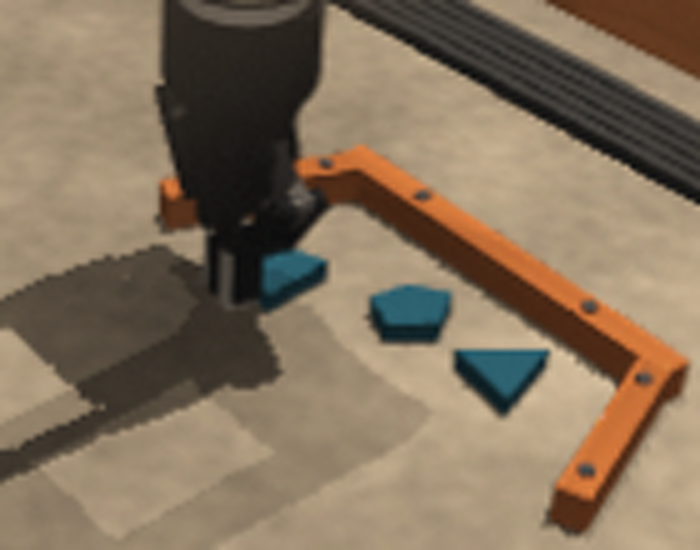

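View pics/scene12c.png

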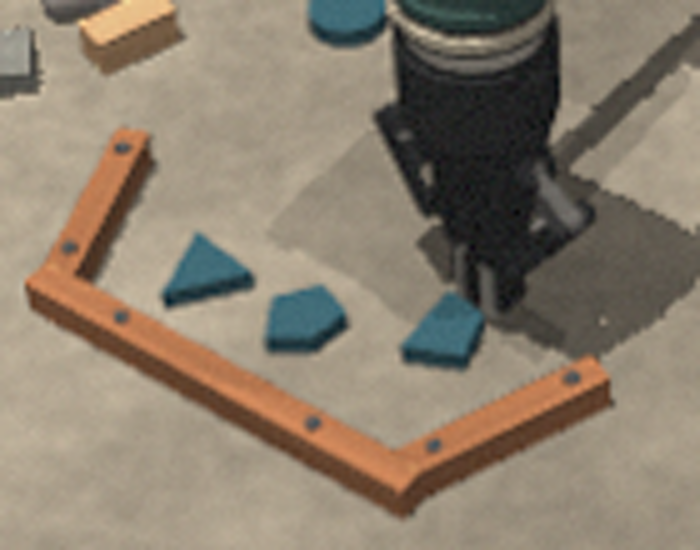

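The quad is at about (0.634,0.008), entering the mouth. I'll push 33 mm straight, then back off and lift.

servo_tool([
  [[-0.3,0,0,0,0,0,0.8],[-0.3,0,0,0,0,0,0.8],[-0.3,0,0,0,0,0,0.8],[-0.2,0,0,0,0,0,0.8],[0,0,0,0,0,0,0.8],[0.4,0,0,0,0,0,0.8],[0.5,0,0,0,0,0,0.8],[0,0,-1,0,0,0,0.8],[0,0,-1,0,0,0,0.8],[1,0,-1,0,0,0,0.8],[1,0,-1,0,0,0,0.8],[1,0,-1,0,0,0,0.8]],
])

```text
clock: 22.05
ee_pos: [0.5223, 0.0314, 0.1567]
ee_rot: [0.108, 0.994, 0.001, 0.0]
wrist_force: [0.2, -0.3, 0.6]
opening: 0.099
```

servo_tool([
  [[1,0,-1,0,0,0,0.8],[1,0,-0.5,0,0,0,0.8],[1,0,0,0,0,0,0.8],[0,0,0,0,0,0,0.8],[0,0,0,0,0,0,0.8]],
])

```text
clock: 22.55
ee_pos: [0.4354, 0.0505, 0.2009]
ee_rot: [0.108, 0.994, 0.001, 0.001]
wrist_force: [-0.7, -0.1, -0.0]
opening: 0.1
```

Run:
```python
from h import *
s=rep()
o=np.array([.619,-.057]);a=-.052;X=np.array([np.cos(a),np.sin(a)]);Y=np.array([-X[1],X[0]])
for f in('side13','scene13'):
    snap(f[:-2],f)
    for b in blobs(f,amin=30,amax=9000):
        P=onplane(f,[b[0]],.008)[0]
        if .4<P[0]<.8 and P[1]<.4:
            q=onplane(f,b[2].reshape(-1,2).astype(float),.006)[:,:2]
            print(f,b[0].round(),P.round(3),'catch',((P[:2]-o)@X).round(3),((P[:2]-o)@Y).round(3),'minx',((q-o)@X).min().round(3))
    d=cv2.absdiff(cv2.imread(f'pics/{f}.png'),cv2.imread(f'pics/{f[:-2]}0.png')).max(2)
    cv2.imwrite(f'pics/{f}d.png',d)
for n,f,R in(('block','scene',(180,180,40,30)),('came','scene',(365,255,30,40)),('reel','scene',(400,245,40,35)),('jar','scene',(410,280,40,50)),('hammer','scene',(165,135,45,60)),('brush','scene',(100,192,80,25))):
    x,y,w,h=R; print(n,cv2.imread('pics/scene13d.png',0)[y:y+h,x:x+w].mean().round(1))
```

```text
t 22.55 p [0.4354 0.0505 0.2009] head 2.926 zax [ 0.003  0.001 -1.   ] F [-0.7 -0.1 -0. ] open 0.1
side13 [305. 277.] [ 0.462 -0.176  0.008] catch -0.15 -0.127 minx -0.173
side13 [349. 224.] [ 0.665 -0.115  0.008] catch 0.049 -0.056 minx 0.033
side13 [332. 212.] [ 0.665 -0.055  0.008] catch 0.046 0.004 minx 0.025
side13 [317. 201.] [0.67  0.002 0.008] catch 0.048 0.061 minx 0.026
scene13 [248. 264.] [0.669 0.001 0.008] catch 0.047 0.06 minx 0.023
scene13 [230. 254.] [ 0.665 -0.056  0.008] catch 0.045 0.004 minx 0.023
scene13 [210. 244.] [ 0.665 -0.118  0.008] catch 0.049 -0.058 minx 0.029
scene13 [239. 192.] [ 0.462 -0.176  0.008] catch -0.151 -0.127 minx -0.177
block 3.6
came 3.6
reel 3.6
jar 3.6
hammer 3.7
brush 3.8
```

View pics/scene13.png

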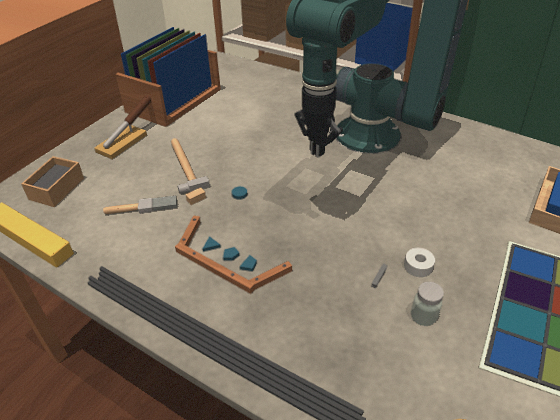

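View pics/side13.png

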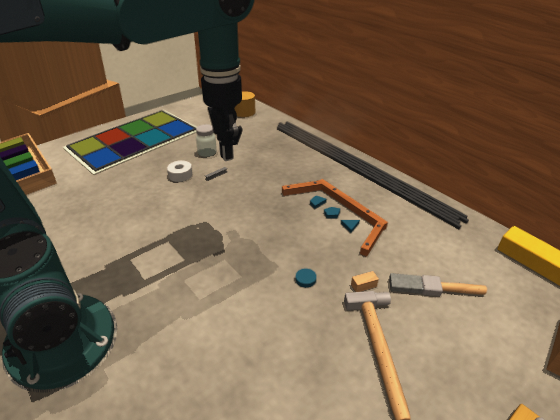

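Both views show the three offcuts flat in the catch at scene (210,244), (230,254) and (248,264), with centroids 45–49 mm past the mouth. The disc is unmoved at (239,192), and the regions around the other loose things show only image noise compared with the start. I'm handing in.

```bash
python3 -c "
from station import arm
print(arm.sign_off())"
```

```text
the job is handed in; nothing more can be done
None
```

I slid all three offcuts into the scrap catch with the two slightly parted fingertips and handed the job in after about 23 s. None was picked up or carried.

- **Triangle and five-sided piece:** each went in with one straight push.
- **Four-sided piece:** it went round the left batten tip in an arc.

**Last checks, from two cameras:**
- All three offcuts lie flat. Their centroids are about 45–49 mm past the mouth, at y of about −57 mm (triangle), +4 mm (five-sided) and +60 mm (four-sided) in the catch frame.
- Every offcut's nearest corner is at least 23 mm past the mouth line.
- The disc reads the same position as at the start.
- Block, came, reel, jar, hammer and brush show no change in the scene image beyond noise.
- The arm is clear of everything.

**What went wrong:** before the last sweep, the wrist's last joint ran up against the end of its range, reading 2.57 where 2.57 is the limit. The tool was pulled aside and tilted to about 44 mm above the bench. A picture then showed nothing had been touched. I turned the gripper half a turn round and carried on. I saw no sign that the limit was actually passed, but sign-off gives no verdict to confirm it.

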